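Find the stamped slide crate and push it to the dispatch line

ROBOT

A 6-joint arm with a two-finger parallel gripper is mounted at the origin on the work surface. World frame = base frame: x ahead of the robot, y to its left, z up, the work surface at z = 0. Lengths are in mm, angles in rad, forces in N, time in s.
With the tool pointing down it reaches from about 300 to 775 mm from the base axis. Payload 14.6 kg.
Tool frame: the origin (TCP) lies between the finger pads; the fingertips stand 22 mm ahead of it and the grasp point (between the pads) lies 3 mm ahead of it (manip.tcp_to_tips is the distance from the TCP to the fingertips, in mm); y points along the fingers, z is the direction in which the jaws open and shut, and the axes are right-handed (so a half turn about y gives the same grasp; the last joint's range is limited). The gripper opens to 94 mm and grips with 3 to 60 N. Pads are 16 mm wide; open, the fingers measure 119 mm over their backs; the gripper's body (75 mm by 177 mm) begins 78 mm behind the grasp point.
Start: joints at [-1.288, 0.3, 1.521, -0, 1.321, -0.067], TCP at [188.483, -516.685, 227.446] pointing down, gripper open.
Joint ranges: [-3.03, 3.03], [-0.79, 2.21], [0.23, 2.52], [-1.04, 4.18], [0, 3.07], [-2.55, 2.55]. Speed limits (rad/s): [2.22, 2.22, 2.57, 3.14, 3.14, 3.14].

INTERFACE

Orientations are given as [roll, pitch, yaw] about the fixed x, y, z axes, in that order (R = Rz(yaw) Ry(pitch) Rx(roll)).
In Python, from cell import manip gives the robot as it stands.
- The arm moves only by the shell command python3 -m jog 'ROWS' [OPENING] [FORCE]. ROWS is JSON, one flat list of numbers, 6 for each row, row after row: the shift along the tool's x, y, z in mm, then the turn, a rotation vector about the tool's x, y, z in degrees. A call has 1 to 10 rows; each row is the pose to reach, as a shift and turn from the pose commanded when the call began, along the tool's axes at that moment; what a row does not reach only later rows make up. A row lasts 1/12 s, in which the tool goes at most 41.7 mm and 7.16 degrees, less where a joint would pass 70% of its speed; a pose out of reach is approached as far as the arm can. A call with a gripper value outside its range is refused whole. OPENING is the finger opening in mm, from 0 to 94, set as the call begins (- or left out, the last holds). The fingers move at their own pace and stop on an object; FORCE is the grip in N (left out, the last holds). Time passes only in rows, so rows that repeat a pose let the fingers close. It gives the time, the measured TCP pose, the force and the opening at its end, in the units of the state.
- manip.read_state(): the state, without advancing time (a new reading comes with each control period).
- manip.camera(name): name is "scene" or "top"; returns a dict with "img" (420x560x3 uint8, red, green, blue), "intrinsics" (3x3 intrinsics, pixels), "k1" (the pictures are not rectified: a ray, as slopes to the right and down, at radius r is drawn at 1 + k1 r^2 times it, then the intrinsics apply), "origin" and "orientation" of the camera in the world. Camera axes: x right, y down, z forward; pixel columns grow to the right and rows downward; lengths in mm; the calibration is good to about 2 mm. A picture is of the moment at which its call begins. There is no depth.
- manip.sign_off(): hands the job in, once; it reports no verdict.
Trained networks look in a picture, given as the dict that the camera call returned (one of the last four; its "shot" number tells which), for a name from the list of things; names that differ only in an ending like _2 or _b are one class to them, and where a whole thing is asked for, a point or a joint stands for the part that bears it (a point fixed in the world has none). Each returns a list of dicts, best first, with "score" (0 to 1); they miss things now and then, are a little off and sometimes report something else, mostly with a low value. They report only what shows in the picture. A call takes as long as a camera call. They do not tell look-alikes from the thing itself.
- manip.masks_of(thing, picture): "pixels" (420x560 bool, what is visible of it) and "xy" ([column, row] in pixels, amid what is visible of it).
- manip.tip_of(thing, picture): "xy" ([column, row] in pixels: a listed point, or the origin of a listed thing).
The state is a dict: "clock": time; "joints": joint angles; "qd": joint speeds; "effort": joint torques, N m; "eef_pos": TCP position; "eef_rot": TCP orientation; "wrist_force": force on the tool from outside, world axes, zero at the start; "moment": the same for the moment, N m; "finger_gap": finger opening in mm.
Only numpy, scipy, OpenCV 4.12 (cv2) and the standard library are available. Lean on these libraries where they do the work, as an engineer would, in place of code of your own. Each camera call takes 0.05 s, during which the arm holds its last target.

TASK

Tip both of the standing blue slide crates over towards the robot, so that each lies down with its base in view, and see which one is stamped with a red disc underneath. Then push the stamped crate sideways along the table until its middle lies over the yellow dispatch line, and leave the other lying where it fell. Only push with the fingers: do not grip or lift the crates, and leave everything else on the table undisturbed.

Things in the scene. Friction and masses are not known exactly. Their poses are not given: they have to be found in the camera images.
- crate_stamped: closed slide crate of blue plastic, a block 90 (own x) x 100 (own y) x 160 mm (own z, base to lid), 0.28-0.56 kg, white cards on its -x and +x faces. Starts upright, -x face towards the robot (yaw within 0.3). Origin: centre of its white base, which bears the stamp, a red disc 60 mm across, hidden while it stands. Else it looks like the other; either may stand on the left
- crate_plain: the other blue crate: same size, origin, axes, looks and range of mass, but its white base is bare. Lying down after tipping, a crate is 90 mm high, 100 mm wide, its own z points towards the robot and its base stands upright, facing away from the robot
- crate_stamped_edge (a point): middle of the lower edge of the stamped crate's -x face, 45 mm from the origin along own -x. The crate tips towards the robot about this edge, which stays on the table. Pushed near its top (130 mm up) it tips rather than slides, and past about 30 degrees topples by itself
- crate_plain_edge (a point): the same edge point of the unstamped crate
- crate_stamped_mid (a point): centre of the stamped crate's block, 80 mm along own z from the origin
- line: the dispatch line: yellow tape flat on the table between the crates, 320 mm long (own x, pointing away from the robot) x 25 mm wide (own y), under 1 mm thick; origin at its centre. Nothing can catch on it
- jar: bystander: clear specimen jar with black lid, 56 mm across, 85 mm high, standing at the back left; origin under its centre
- amber: bystander: amber bottle with white cap, 48 mm across, 110 mm high, on the right; origin under its centre
- dish: bystander: flat closed clear dish, 90 mm across, 16 mm high, beyond the far end of the line; origin under its centre
- tray: bystander: open green tray 120 x 80 x 30 mm on the right, near the microscope; origin under its centre
- slides: bystander: small white box 78 x 30 x 22 mm on the left; origin under its centre
- beaker: bystander: glass beaker 68 mm across, 90 mm high, at the far left; origin under its centre
Things that resemble listed ones, but are neither listed nor needed, are in the scene too. What is shaped like the crate_stamped but purple is not meant.

How it is judged (in metres and radians):
On the way:
1. both crates lie tipped over towards the robot, at rest (angle between each of crate_stamped, crate_plain's own z axis and vertical above 1.45 rad and linear speed of each of crate_stamped, crate_plain below 0.02 m/s), for 0.2 s.
At the end, for the whole second after the job is handed in: Both crates lie tipped (83 degrees or more from upright) and at rest; the middle of the stamped crate is within 15 mm of the centre line of the yellow tape and within its length; the tipping edge of the unstamped crate is within 80 mm of where it stood (all of step 1 and y of crate_stamped_mid in the frame of line between -0.015 and 0.015 m and x of crate_stamped_mid in the frame of line between -0.16 and 0.16 m and distance of crate_plain_edge from where it was at the start of the episode below 0.08 m); the robot touches nothing.
It fails at once if a crate is lifted off the table, or tipped another way than towards the robot (the edge it tips about rises over 20 mm) (height (world z) of any of crate_stamped_edge, crate_plain_edge above 0.02 m).
It fails at once if the stamped crate reaches the line before it has been tipped over (angle between crate_stamped's own z axis and vertical below 0.3 rad and y of crate_stamped_mid in the frame of line between -0.015 and 0.015 m).
It fails at once if a bystander is moved more than 25 mm or tipped over (distance of any of jar, amber, dish, tray, slides, beaker from where it was at the start of the episode above 0.025 m or angle between any of jar, amber, dish, tray, slides, beaker's own z axis and vertical above 0.5 rad).
It also fails if it takes over 69 s, if anything falls off the work surface, if the arm or the gripper's body presses on something with over 40 N, if the wrist force passes 120 N, or if a joint passes its speed limit or range.

## Working session

There is one attempt and no reset: what is moved stays moved. The work goes in short steps, Python scripts to look and compute and a shell command to move; the robot and the scene stay as the last step left them, time stands still between calls to the robot, and variables do not carry over. Pictures are saved under pics/ and viewed, and the job is handed in when it is done.

```bash
ls; mkdir -p pics; cat > h.py <<'E'
import numpy as np, cv2
from cell import manip
from scipy.spatial.transform import Rotation as R
def rot(o):
    o=np.array(o,float)
    if o.shape==(3,3): return o
    if o.size==3: return R.from_euler('xyz',o).as_matrix()
    return R.from_quat(o).as_matrix()
def ray(c,uv):
    K=np.array(c["intrinsics"]);k=c["k1"]
    d=cv2.undistortPoints(np.array([[uv]],float),K,np.array([k,0,0,0,0.]))[0,0]
    return np.array(c["origin"],float),rot(c["orientation"])@np.array([d[0],d[1],1])
def hit(c,uv,z):
    o,d=ray(c,uv);return o+d*(z-o[2])/d[2]
def hitx(c,uv,x):
    o,d=ray(c,uv);return o+d*(x-o[0])/d[0]
def proj(c,P):
    K=np.array(c["intrinsics"]);p=rot(c["orientation"]).T@(np.array(P,float)-np.array(c["origin"]))
    s=p[:2]/p[2];s=s*(1+c["k1"]*(s@s));return K[:2,:2]@s+K[:2,2]
def save(c,n): cv2.imwrite('pics/'+n,cv2.cvtColor(c["img"],cv2.COLOR_RGB2BGR))
E
python3 - <<'E'
from h import *
np.set_printoptions(precision=1,suppress=True)
for n in("scene","top"):
    c=manip.camera(n);save(c,n+"0.png");print(n,c["origin"],c["orientation"],c["intrinsics"],c["k1"])
    for t in["crate_stamped","crate_stamped_edge","crate_plain_edge","line","jar","amber","dish","tray","slides","beaker"]:
        for d in manip.tip_of(t,c)[:4]: print(t,np.array(d["xy"]),round(d["score"],2),hit(c,d["xy"],0))
print(manip.read_state())
E
```

```text
pics
scene [1179.4  675.2  642.9] [-2.1 -0.   2.4] [[386.5   0.  280.9]
 [  0.  386.5 211.3]
 [  0.    0.    1. ]] -0.06041235909720225
crate_stamped [320.9 264.6] 0.93 [593.7 154.7   0. ]
crate_stamped [429.5 264.7] 0.79 [371.  335.6   0. ]
crate_stamped [366.2 303.5] 0.55 [610.8 319.5   0. ]
crate_stamped [427.7 337.5] 0.51 [587.1 467.1   0. ]
crate_stamped_edge [423.9 274.8] 0.73 [418.  348.7   0. ]
line [305.9 219.1] 0.66 [476.6 -27.7   0. ]
jar [254.7 292.6] 0.8 [788.5 130.    0. ]
amber [181.2 210.3] 0.68 [ 750.5 -308.2    0. ]
dish [250.8 257. ] 0.8 [716.8  16.5   0. ]
tray [194.9 176.2] 0.96 [ 599.5 -491.5    0. ]
tray [249.6 256.5] 0.65 [718.   12.8   0. ]
slides [429.  334.7] 0.83 [578.4 464.7   0. ]
beaker [304.8 318.1] 0.89 [750.5 262.4   0. ]
beaker [428.3 337.2] 0.48 [585.4 467.5   0. ]
beaker [324.6 234.2] 0.35 [488.7  64.4   0. ]
top [ 390.4    1.8 1498.6] [-3.  -0.  -1.6] [[523.6   0.  276. ]
 [  0.  523.6 205.2]
 [  0.    0.    1. ]] -0.111925951634616
crate_stamped [162.8 203. ] 0.86 [602.9 313.1   0. ]
crate_stamped [155.6 283.6] 0.71 [371.2 330.3   0. ]
crate_sta
[... 242 characters left out ...]
.9   0. ]
amber [378.5 154.8] 0.88 [ 740.7 -318.8    0. ]
dish [283.5 242.4] 0.71 [485.8 -35.4   0. ]
dish [262.  160.4] 0.6 [726.1  24.6   0. ]
tray [443.2 202. ] 0.79 [ 598.5 -505.8    0. ]
tray [376.3 153. ] 0.44 [ 746.2 -312.5    0. ]
slides [107.9 211.4] 0.89 [579.7 474.2   0. ]
beaker [353.2 211. ] 0.23 [ 574.5 -238.4    0. ]
{'clock': 1.1, 'joints': array([-1.3,  0.3,  1.5, -0. ,  1.3, -0.1]), 'qd': array([-0., -0.,  0., -0., -0.,  0.]), 'effort': array([ -0. , -53.2, -35.3,   0.1,   0. ,  -0. ]), 'eef_pos': array([ 188.5, -516.7,  227.4]), 'eef_rot': array([-1.6, -0. , -2.8]), 'wrist_force': array([-0.4,  0.1, -0.2]), 'moment': array([ 0.,  0., -0.]), 'finger_gap': 94.41578316503707}
```

View pics/scene0.png

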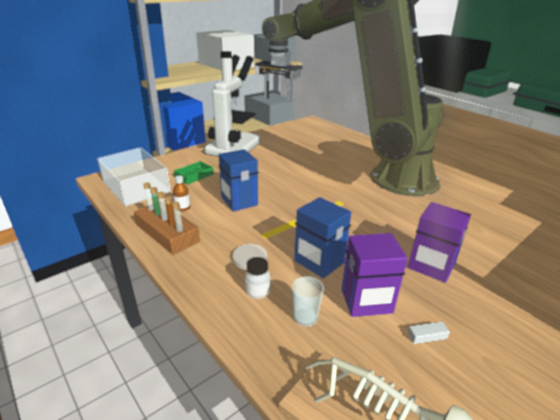

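View pics/top0.png

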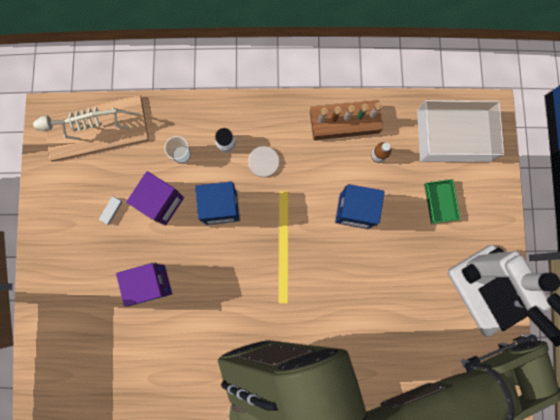

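The top picture shows the blue crates at about (217,203) on the left and (360,207) on the right, with the line running down column 283. The purple look-alikes are at (155,198) and (144,284). Next I'll measure the blue crates' poses.

```bash
python3 - <<'E'
from h import *
np.set_printoptions(precision=1,suppress=True)
c=manip.camera("top")
hsv=cv2.cvtColor(c["img"],cv2.COLOR_RGB2HSV)
for u in(217,360):
    print(u,[hsv[y,x].tolist() for y,x in((195,u),(205,u),(214,u))])
im=c["img"][170:240,185:395];cv2.imwrite('pics/crop0.png',cv2.cvtColor(cv2.resize(im,None,fx=3.8,fy=3.8,interpolation=cv2.INTER_CUBIC),cv2.COLOR_RGB2BGR))
for t in("crate_plain","crate_stamped_mid","crate_stamped_edge"):
    for d in manip.tip_of(t,c): print(t,np.array(d["xy"]),d["score"])
# yellow line
m=((hsv[...,0]>22)&(hsv[...,0]<35)&(hsv[...,1]>170)&(hsv[...,2]>80)).astype(np.uint8)
ys,xs=np.nonzero(m);print(len(xs))
pts=np.array([hit(c,(x,y),0)[:2] for x,y in zip(xs,ys)])
print("line rect",cv2.minAreaRect(pts.astype(np.float32)),pts.mean(0))
E
```

```text
217 [[109, 171, 130], [108, 174, 133], [109, 175, 131]]
360 [[108, 173, 133], [108, 180, 129], [109, 173, 131]]
crate_plain [354.  209.1] 0.7
crate_plain [226.2 142.3] 0.17
crate_stamped_mid [217.7 202.6] 0.8
crate_stamped_mid [143.  283.6] 0.77
crate_stamped_mid [158.9 195.4] 0.76
crate_stamped_edge [174.  208.1] 0.63
crate_stamped_edge [351.9 227.5] 0.63
crate_stamped_edge [220.8 224.4] 0.58
22
line rect ((586.7735595703125, -36.56144714355469), (14.49114990234375, 84.4829330444336), 89.25286865234375) [595.4 -36.6]
```

View pics/crop0.png

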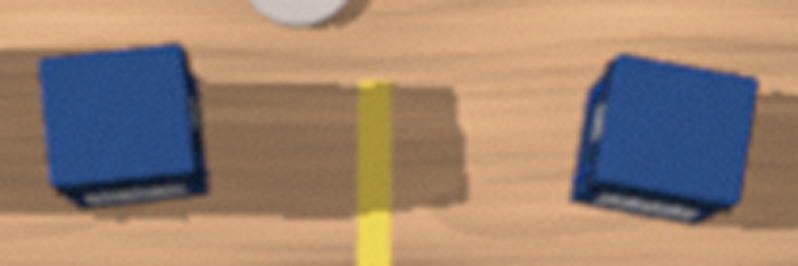

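```bash
python3 - <<'E'
from h import *
np.set_printoptions(precision=2,suppress=True)
c=manip.camera("top")
for n,cs in(("L",[(40,58),(180,45),(193,172),(52,186)]),("R",[(622,56),(756,80),(741,206),(598,180)])):
    W=np.array([hit(c,((x+.5)/3.8-.5+185,(y+.5)/3.8-.5+170),160)[:2] for x,y in cs])
    print(n,W.tolist(),"ctr",W.mean(0),"sides",[np.linalg.norm(W[i]-W[(i+1)%4]) for i in range(4)])
    r=cv2.minAreaRect(W.astype(np.float32));
    a=(W[0]+W[1]-W[2]-W[3]);b=(W[0]+W[3]-W[1]-W[2])
    print(" yaw from x",np.arctan2(a[1],a[0]),"from y",np.arctan2(-b[0],b[1]))
    yaw=(np.arctan2(a[1],a[0])+np.arctan2(-b[0],b[1]))/2
    ctr=W.mean(0);u=np.array([np.cos(yaw),np.sin(yaw)])
    print(" edge",ctr-45*u,"back",ctr+45*u,"fallen mid",ctr-45*u-80*u)
    for z in(0,): print(" edge px",proj(c,[*(ctr-45*u),0]))
im=c["img"].astype(int)
m=(im[...,0]-im[...,2]>100)&(abs(im[...,0]-im[...,1])<40)
m[:, :270]=0;m[:,298:]=0;m[:185]=0;m[308:]=0
ys,xs=np.nonzero(m)
rows={}
for y in sorted(set(ys)):
    w=xs[ys==y]; rows[y]=w.mean()
P=np.array([hit(c,(v,k),0)[:2] for k,v in rows.items()])
print("line x",P[:,0].min(),P[:,0].max(),"fit",np.polyfit(P[:,0],P[:,1],1),P[:,1].mean())
q=np.polyfit(P[:,0],P[:,1],1)
for x in(400,450,500,640):print(x,np.polyval(q,x))
s=manip.read_state();print(s["clock"]);print(rot(s["eef_rot"]))
E
```

```text
L [[626.9298435774871, 196.2053960438675], [635.0123081751807, 100.39541804554239], [547.578345472281, 91.48482627082029], [538.870561948574, 187.113228106582]] ctr [587.1 143.8] sides [np.float64(96.15028922479907), np.float64(87.88683905857468), np.float64(96.02404246623684), np.float64(88.52742286320111)]
 yaw from x 0.10222618696514332 from y 0.08748190345501557
 edge [542.3  139.54] back [631.9  148.06] fallen mid [462.66 131.96]
 edge px [222.45 223.32]
R [[624.8356722239498, -202.07276259665485], [607.4651921819279, -294.1617497796508], [520.7610430554245, -280.54168507829405], [539.5407940354633, -183.18408595143197]] ctr [ 573.15 -239.99] sides [np.float64(93.71294007382475), np.float64(87.76739507482317), np.float64(99.15231290604898), np.float64(87.36130923124121)]
 yaw from x -0.1868018054727174 from y -0.18855342697962138
 edge [ 528.94 -231.59] back [ 617.36 -248.39] fallen mid [ 450.35 -216.67]
 edge px [351.33 226.71]
line x 314.18942686877557 634.852072444614 fit [ -0.02 -24.96] -33.1812137627339
400 -31.907403358450072
450 -32.77621273833449
500 -33.645022118218904
640 -36.07768838189528
1.35
[[-0.94 -0.    0.34]
 [-0.34  0.   -0.94]
 [ 0.   -1.   -0.  ]]
```

```bash
cat >> h.py <<'E'
def rel(P,jaw=None):
    """shift, turn to reach TCP P (mm) with jaw dir angle (rad) pointing down"""
    s=manip.read_state();M=rot(s["eef_rot"]);sh=M.T@(np.array(P,float)-s["eef_pos"])
    z=M[:,2];a=np.arctan2(z[1],z[0])
    if jaw is None: jaw=a
    d=(jaw-a+np.pi/2)%np.pi-np.pi/2
    y=np.array([0,0,-1.]);zz=np.array([np.cos(a+d),np.sin(a+d),0]);T=np.c_[np.cross(y,zz),y,zz]
    rv=R.from_matrix(M.T@T).as_rotvec(degrees=True)
    print("to",P,"shift",sh.round(1),"turn",rv.round(2),"clock",s["clock"],"dist",np.linalg.norm(sh).round())
E
python3 - <<'E'
from h import *
j=np.arctan2(.982,.187)
rel([300,-380,240],j);rel([660,-257,235],j)
E
```

```text
to [300, -380, 240] shift [-151.6  -12.6  -90.2] turn [ 0.   30.82  0.  ] clock 1.35 dist 177.0
to [660, -257, 235] shift [-532.    -7.6  -82.4] turn [ 0.   30.82  0.  ] clock 1.35 dist 538.0
```

```bash
python3 -m jog '[-38,-3,-22,0,6,0, -76,-6,-45,0,12,0, -114,-9,-68,0,18,0, -151,-12,-90,0,24,0, -180,-12,-90,0,30.8,0, -215,-12,-90,0,30.8,0, -250,-12,-89,0,30.8,0, -285,-11,-88,0,30.8,0, -320,-11,-87,0,30.8,0, -355,-10,-86,0,30.8,0]' 50 10
python3 - <<'E'
from h import *
j=np.arctan2(.982,.187)
rel([660,-257,235],j)
E
```

```text
clock: 2.18
eef_pos: [494.2, -313.3, 237.6]
eef_rot: [-1.571, 0.0, 2.954]
wrist_force: [0.4, -0.5, 0.3]
finger_gap: 49.8
to [660, -257, 235] shift [-152.4    2.6  -86.2] turn [-0.01  0.03 -0.02] clock 2.1833 dist 175.0
```

```bash
python3 -m jog '[-30,0,-17,0,0,0, -60,0,-34,0,0,0, -90,0,-51,0,0,0, -120,0,-68,0,0,0, -152,0,-86,0,0,0, -152,22,-86,0,0,0, -152,44,-86,0,0,0, -152,66,-86,0,0,0, -152,83,-86,0,0,0, -152,83,-86,0,0,0]'
python3 - <<'E'
from h import *
c=manip.camera("scene");save(c,"s1.png")
rel([617.36+8,-248.4-1.5,152])
E
```

```text
clock: 3.02
eef_pos: [656.6, -257.5, 150.0]
eef_rot: [-1.572, -0.006, 2.954]
wrist_force: [-0.4, -0.7, -0.9]
finger_gap: 49.9
to [625.36, -249.9, 152] shift [32.8  0.8 -1.8] turn [0.05 0.   0.19] clock 3.0667 dist 33.0
```

View pics/s1.png

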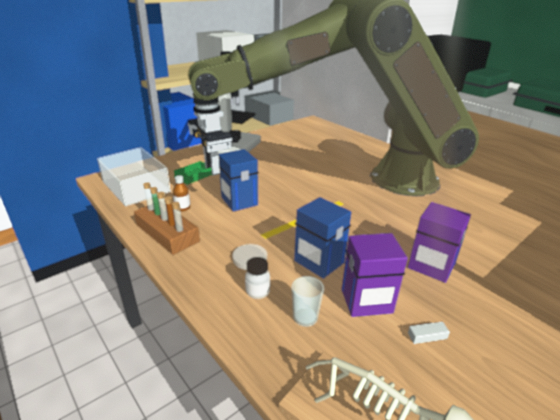

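The gripper is at about (220,155), just behind the right-hand crate and clear of the amber bottle at (180,190). I'll push now.

```bash
python3 -m jog '[15,0,0,0,0,0, 25,0,0,0,0,0, 33,0,0,0,0,0, 41,0,0,0,0,0, 49,0,0,0,0,0, 57,0,0,0,0,0, 65,0,0,0,0,0, 71,0,0,0,0,0, 77,0,0,0,0,0, 83,0,0,0,0,0]'
python3 - <<'E'
from h import *
c=manip.camera("scene");save(c,"s2.png")
E
```

```text
clock: 3.9
eef_pos: [576.3, -242.7, 155.4]
eef_rot: [-1.57, 0.001, 2.954]
wrist_force: [-0.4, -0.8, 0.7]
finger_gap: 49.9
```

View pics/s2.png

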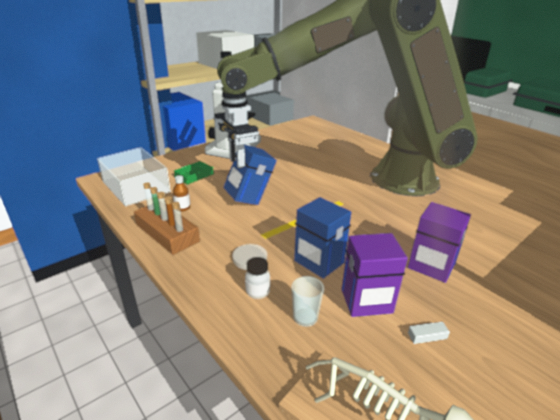

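The right-hand crate, at about (250,178), is tilting towards the robot with its base edge still on the table. I'll keep pushing gently.

```bash
python3 -m jog '[6,0,0,0,0,0, 12,0,0,0,0,0, 18,0,0,0,0,0, 22,0,0,0,0,0, 22,0,0,0,0,0, 22,0,0,0,0,0, 22,0,0,0,0,0, 22,0,0,0,0,0, 22,0,0,0,0,0]'
python3 - <<'E'
from h import *
c=manip.camera("scene");save(c,"s3.png")
E
```

```text
clock: 4.7
eef_pos: [554.9, -238.5, 154.4]
eef_rot: [-1.571, -0.0, 2.954]
wrist_force: [-0.0, 0.8, 0.8]
finger_gap: 49.8
```

View pics/s3.png

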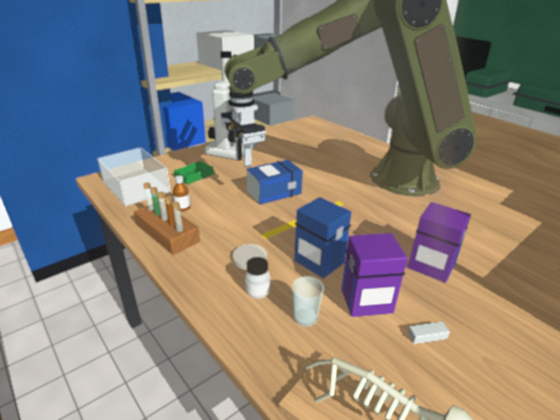

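```bash
python3 - <<'E'
from h import *
c=manip.camera("scene")
im=c["img"][145:220,225:325];cv2.imwrite('pics/crop3.png',cv2.cvtColor(cv2.resize(im,None,fx=7,fy=7,interpolation=cv2.INTER_CUBIC),cv2.COLOR_RGB2BGR))
j=np.arctan2(.9955,-.095)
rel([554,-238,230],j);rel([631.9+38,148+4,230],j)
E
```

```text
to [554, -238, 230] shift [  0.9 -75.6  -0.4] turn [ 0.000e+00 -1.621e+01  1.000e-02] clock 4.8 dist 76.0
to [669.9, 152, 230] shift [ -40.2  -75.6 -405.1] turn [ 0.000e+00 -1.621e+01  1.000e-02] clock 4.8 dist 414.0
```

View pics/crop3.png

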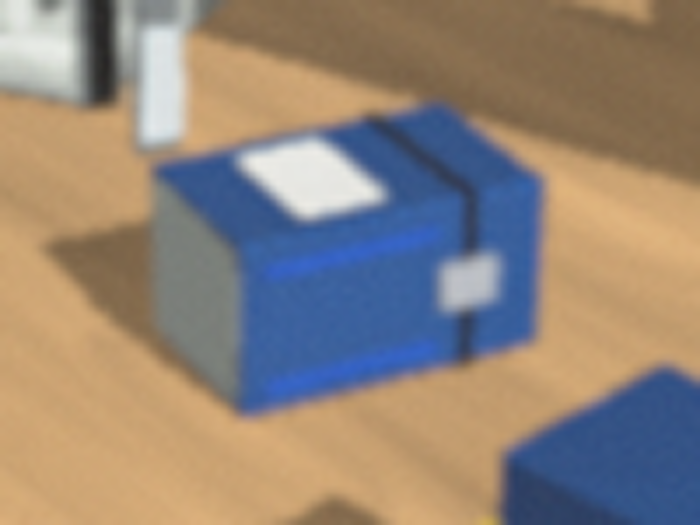

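The zoom shows the right-hand crate lying down. Its base, the grey face at left, is bare, so this is the plain one. Now I'll go round behind the left-hand crate.

```bash
python3 -m jog '[0,-38,0,0,0,0, 0,-76,0,0,0,0, -6,-76,-35,0,-4,0, -12,-76,-70,0,-8,0, -18,-76,-105,0,-12,0, -24,-76,-140,0,-16.2,0, -30,-76,-175,0,-16.2,0, -36,-76,-210,0,-16.2,0, -40,-76,-245,0,-16.2,0, -40,-76,-280,0,-16.2,0]'
python3 - <<'E'
from h import *
j=np.arctan2(.9955,-.095)
rel([631.9+40,148+4,230],j)
E
```

```text
clock: 5.63
eef_pos: [646.9, 30.8, 230.3]
eef_rot: [-1.571, -0.0, -3.047]
wrist_force: [0.9, -0.1, 0.9]
finger_gap: 50.0
to [671.9, 152, 230] shift [ -36.4    0.3 -118.3] turn [-0.   -0.01  0.  ] clock 5.6333 dist 124.0
```

```bash
python3 -m jog '[-20,0,-35,0,0,0, -36,0,-70,0,0,0, -36,0,-105,0,0,0, -36,0,-118,0,0,0, -36,0,-118,0,0,0, -36,25,-118,0,0,0, -36,50,-118,0,0,0, -36,74,-118,0,0,0, -36,78,-118,0,0,0, -36,78,-118,0,0,0]'
python3 - <<'E'
from h import *
c=manip.camera("scene");save(c,"s4.png")
rel([631.9+8,148.06,152])
E
```

```text
clock: 6.47
eef_pos: [670.6, 148.6, 151.3]
eef_rot: [-1.57, -0.003, -3.048]
wrist_force: [0.9, -0.0, 1.0]
finger_gap: 50.0
to [639.9, 148.06, 152] shift [31.3  1.2 -2.1] turn [-0.01  0.   -0.01] clock 6.5167 dist 31.0
```

View pics/s4.png

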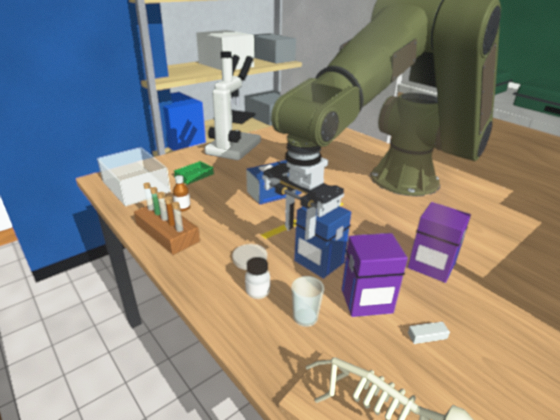

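The fingers, at about (290,212) and (308,225), are behind the left-hand crate and clear of the jar at (257,278). I'll push the same way.

```bash
python3 -m jog '[15,0,-1,0,0,0, 25,0,-1,0,0,0, 33,0,-1,0,0,0, 41,0,-1,0,0,0, 49,0,-1,0,0,0, 57,0,-1,0,0,0, 65,0,-1,0,0,0, 71,0,-1,0,0,0, 77,0,-1,0,0,0, 83,0,-1,0,0,0]'
python3 -m jog '[6,0,0,0,0,0, 12,0,0,0,0,0, 18,0,0,0,0,0, 22,0,0,0,0,0, 22,0,0,0,0,0, 22,0,0,0,0,0, 22,0,0,0,0,0, 22,0,0,0,0,0, 22,0,0,0,0,0]'
python3 - <<'E'
from h import *
c=manip.camera("scene");save(c,"s5.png")
E
```

```text
clock: 7.35
eef_pos: [588.3, 142.9, 153.6]
eef_rot: [-1.571, 0.002, -3.047]
wrist_force: [0.2, -0.9, 1.2]
finger_gap: 49.8
clock: 8.1
eef_pos: [566.5, 141.0, 152.3]
eef_rot: [-1.571, -0.0, -3.047]
wrist_force: [0.8, 1.0, -0.5]
finger_gap: 49.8
```

View pics/s5.png

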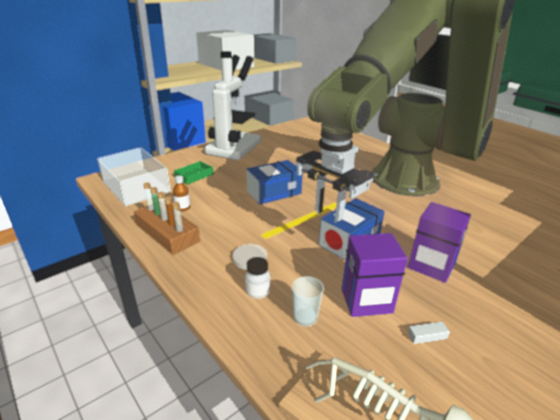

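The red disc shows at about (333,239), so the left-hand crate is the stamped one and it lies as intended. I'll raise the arm and measure its lying pose from the top camera.

```bash
python3 -m jog '[0,-40,0,0,0,0, 0,-80,0,0,0,0, -35,-80,0,0,0,0, -70,-80,0,0,0,0, -70,-80,0,0,0,0, -70,-80,0,0,0,0]'
python3 - <<'E'
from h import *
c=manip.camera("top");save(c,"t5.png")
im=c["img"][150:310,110:310];cv2.imwrite('pics/tc5.png',cv2.cvtColor(cv2.resize(im,None,fx=3.7,fy=3.7,interpolation=cv2.INTER_CUBIC),cv2.COLOR_RGB2BGR))
E
```

```text
clock: 8.65
eef_pos: [636.6, 147.5, 230.7]
eef_rot: [-1.571, -0.002, -3.047]
wrist_force: [-0.0, 0.5, -0.1]
finger_gap: 49.7
```

View pics/tc5.png

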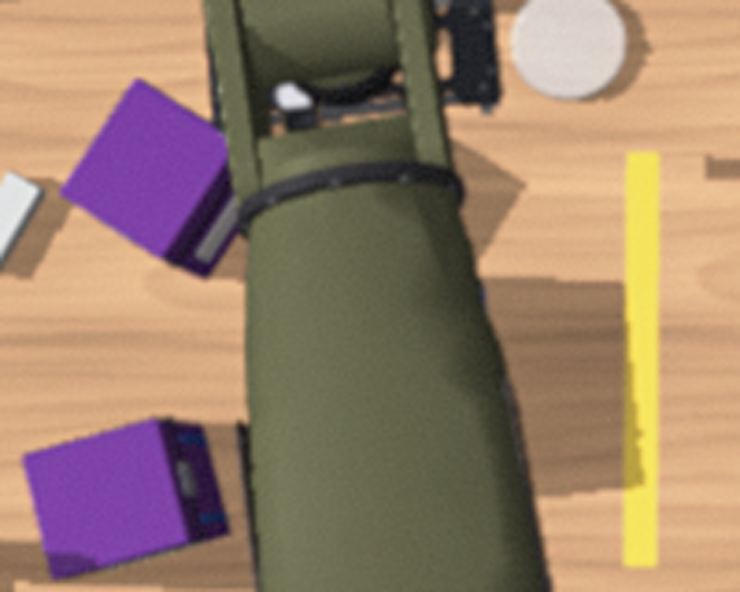

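```bash
python3 - <<'E'
from h import *
np.set_printoptions(precision=1,suppress=True)
c=manip.camera("top")
for x,y in((205,277),(228,535),(200,425)): print(hit(c,(x/3.7+110,y/3.7+150),0))
for x,y in((165,257),(190,540),(155,420)): print(" top",hit(c,(x/3.7+110,y/3.7+150),160))
c=manip.camera("scene");save(c,"s6.png")
im=c["img"][180:280,300:400];cv2.imwrite('pics/crop6.png',cv2.cvtColor(cv2.resize(im,None,fx=6,fy=6,interpolation=cv2.INTER_CUBIC),cv2.COLOR_RGB2BGR))
E
```

```text
[539.2 304.4   0. ]
[340. 284.   0.]
[424.4 306.7   0. ]
 top [537.5 300.5 160. ]
 top [342.1 280.1 160. ]
 top [424.3 305.5 160. ]
```

View pics/crop6.png

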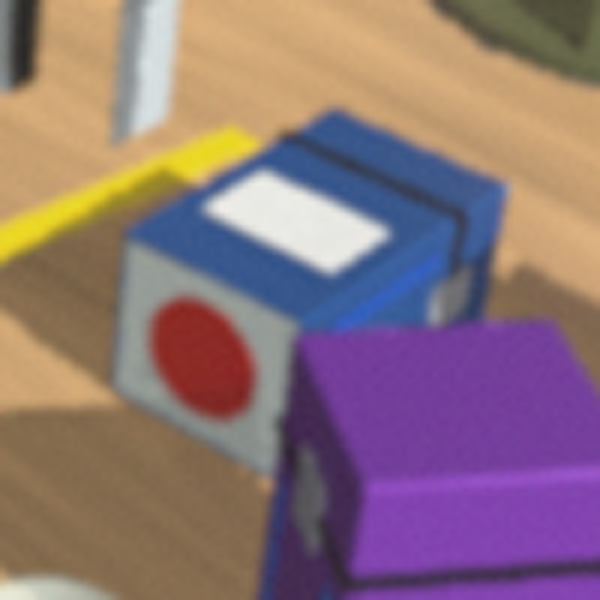

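```bash
python3 - <<'E'
from h import *
np.set_printoptions(precision=3,suppress=True)
c=manip.camera("scene")
W=np.array([hit(c,(x/6+300-.4,y/6+180-.4),90)[:2] for x,y in((128,236),(305,320),(505,185),(335,108))])
print(W,W.mean(0),[np.linalg.norm(W[i]-W[(i+1)%4]) for i in range(4)])
a=W[0]+W[1]-W[2]-W[3];b=W[1]+W[2]-W[0]-W[3]
print(np.arctan2(a[1],a[0]),np.arctan2(-b[0],b[1]))
for x,y in((115,385),(270,475)):print(hit(c,(x/6+300-.4,y/6+180-.4),0))
E
```

```text
[[543.216  94.71 ]
 [530.602 186.546]
 [376.023 172.088]
 [383.669  76.262]] [458.377 132.402] [np.float64(92.69862812616576), np.float64(155.25418462868873), np.float64(96.13057819967852), np.float64(160.60956602754308)]
0.10437154999663258 0.10754341655648686
[534.524  86.852   0.   ]
[527.62  177.156   0.   ]
```

```bash
python3 - <<'E'
from h import *
s=manip.read_state();print(np.round(s["joints"],2),rot(s["eef_rot"]).round(2))
rel([452,225,230],0.1)
E
```

```text
[0.17 0.53 1.19 0.   1.42 1.65] [[-1.   0.   0.1]
 [-0.1  0.  -1. ]
 [-0.  -1.  -0. ]]
to [452, 225, 230] shift [175.2   2.9 -94.4] turn [ 2.000e-02  8.972e+01 -1.000e-02] clock 8.85 dist 199.0
```

```bash
python3 -m jog '[18,0,-10,0,-7,0, 36,0,-19,0,-14,0, 54,0,-29,0,-21,0, 72,0,-38,0,-28,0, 90,0,-48,0,-35,0, 108,0,-58,0,-42,0, 126,0,-67,0,-49,0, 144,0,-77,0,-56,0, 162,0,-87,0,-63,0, 175,0,-94,0,-70,0]' 80
python3 - <<'E'
from h import *
s=manip.read_state();print(np.round(s["joints"],2))
rel([452,222,230],0.1)
E
```

```text
clock: 9.68
eef_pos: [451.0, 225.0, 233.1]
eef_rot: [-1.57, 0.001, -1.818]
wrist_force: [0.4, -0.1, 0.7]
finger_gap: 79.9
[0.39 0.19 1.64 0.   1.31 0.64]
to [452, 222, 230] shift [2.7 3.1 1.7] turn [ -0.06 -19.91  -0.04] clock 9.6833 dist 4.0
```

```bash
python3 -m jog '[3,3,2,0,-7,0, 3,3,2,0,-14,0, 3,3,2,0,-20,0, 3,38,2,0,-20,0, 3,73,2,0,-20,0, 3,108,2,0,-20,0, 3,143,2,0,-20,0, 3,170,2,0,-20,0, 3,181,2,0,-20,0, 3,181,2,0,-20,0]'
python3 - <<'E'
from h import *
c=manip.camera("scene");save(c,"s7.png")
n=np.array([.1,-.995,0])
p=np.array([459,132,52.])-n*50
rel(p-n*8);rel(p-n*8+n*165)
c=manip.camera("top");save(c,"t7.png")
E
```

```text
clock: 10.52
eef_pos: [452.9, 220.8, 50.1]
eef_rot: [-1.574, -0.001, -1.476]
wrist_force: [-0.8, -0.3, -1.2]
finger_gap: 80.0
to [453.2  189.71  52.  ] shift [31.3 -0.1 -3.7] turn [0.02 0.   0.01] clock 10.5667 dist 32.0
to [469.7    25.535  52.   ] shift [196.3  -0.   -2.8] turn [0.02 0.   0.01] clock 10.5667 dist 196.0
```

View pics/s7.png

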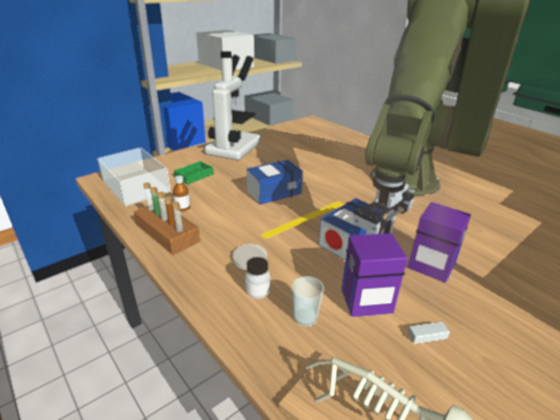

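View pics/t7.png

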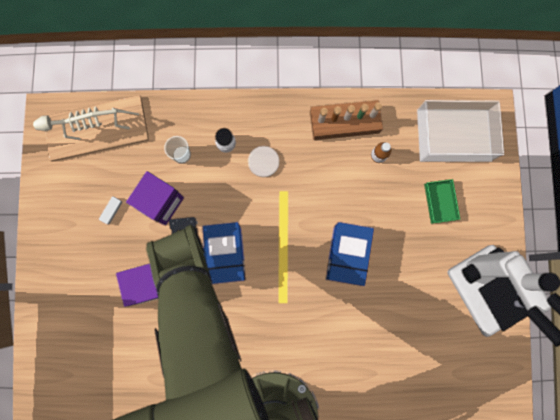

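The crate at about (225,250) in the top picture lies clear, and the fingers are on its left side. I'll push in stages.

```bash
python3 -m jog '[14,0,-2,0,0,0, 24,0,-3,0,0,0, 32,0,-3,0,0,0, 40,0,-3,0,0,0, 49,0,-3,0,0,0, 58,0,-3,0,0,0, 67,0,-3,0,0,0, 76,0,-3,0,0,0, 85,0,-3,0,0,0, 94,0,-3,0,0,0]'
python3 -m jog '[9,0,0,0,0,0, 18,0,0,0,0,0, 27,0,0,0,0,0, 36,0,0,0,0,0, 45,0,0,0,0,0, 54,0,0,0,0,0, 62,0,0,0,0,0, 69,0,0,0,0,0, 75,0,0,0,0,0, 80,0,0,0,0,0]'
python3 - <<'E'
from h import *
c=manip.camera("top");save(c,"t8.png")
im=c["img"][190:310,240:400];cv2.imwrite('pics/tc8.png',cv2.cvtColor(cv2.resize(im,None,fx=5,fy=5,interpolation=cv2.INTER_CUBIC),cv2.COLOR_RGB2BGR))
c=manip.camera("scene");save(c,"s8.png")
E
```

```text
clock: 11.45
eef_pos: [460.0, 126.5, 51.4]
eef_rot: [-1.571, 0.0, -1.476]
wrist_force: [0.6, 3.3, 3.6]
finger_gap: 79.9
clock: 12.28
eef_pos: [467.6, 47.1, 51.4]
eef_rot: [-1.571, 0.0, -1.476]
wrist_force: [0.5, 3.4, 2.2]
finger_gap: 80.0
```

View pics/t8.png

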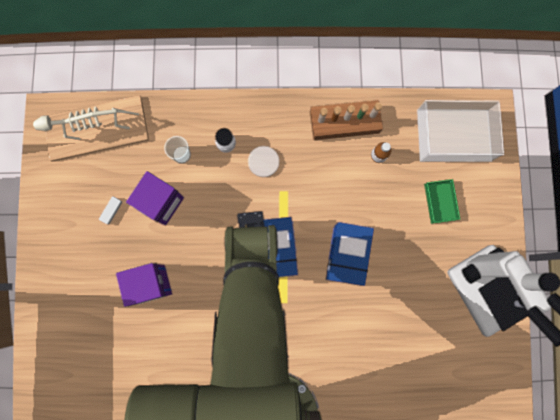

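View pics/s8.png

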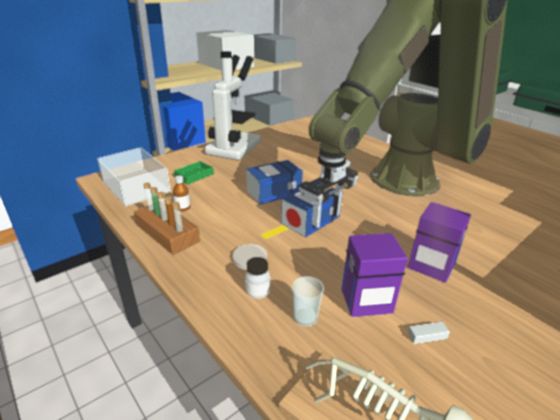

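View pics/tc8.png

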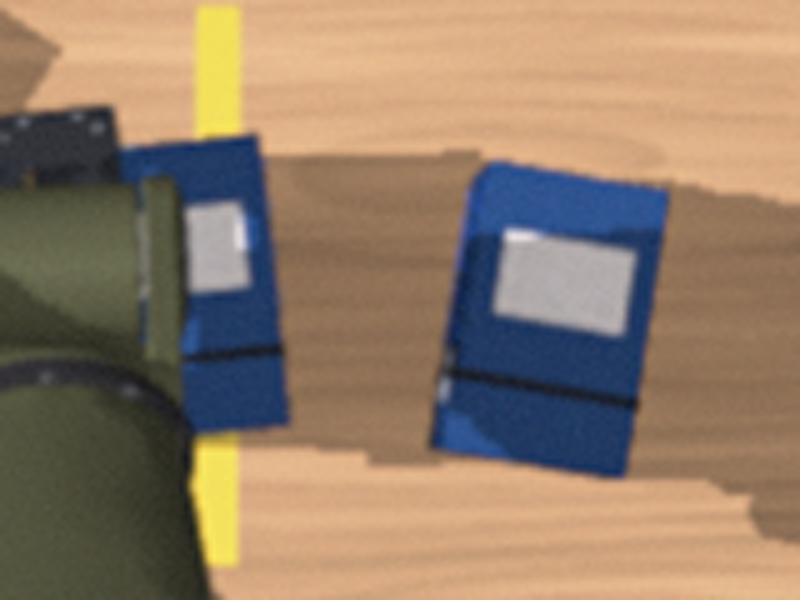

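```bash
python3 - <<'E'
from h import *
np.set_printoptions(precision=3,suppress=True)
c=manip.camera("top")
f=lambda x,y,z:hit(c,(x/5+240-.4,y/5+190-.4),z)[:2]
A=f(257,135,90);B=f(289,425,90);print(A,B,np.linalg.norm(A-B))
d=(A-B)/np.linalg.norm(A-B);print("yaw",np.arctan2(d[1],d[0]));n=np.array([-d[1],d[0]])
mid=(A+B)/2+50*n;print("mid",mid)
print("line y at mid",[f(197,80,0),f(241,80,0),f(200,500,0),f(240,500,0)])
# scene
W=[(484,163),(668,187),(625,478),(432,450)]
P=np.array([f(x,y,90) for x,y in W]);print(P,P.mean(0))
u=(P[0]+P[1]-P[2]-P[3]);u/=np.linalg.norm(u);print("plain edge",P.mean(0)+80*u)
c=manip.camera("scene")
im=c["img"][150:250,220:380];cv2.imwrite('pics/sc8.png',cv2.cvtColor(cv2.resize(im,None,fx=5,fy=5,interpolation=cv2.INTER_CUBIC),cv2.COLOR_RGB2BGR))
for t in("crate_stamped_mid","crate_stamped","line"):
  for q in manip.tip_of(t,c)[:2]: print(t,q["xy"],q["score"],hit(c,q["xy"],0 if t=="line" else 45))
E
```

```text
[549.774 -54.292] [393.523 -69.267] 156.96657506105495
yaw 0.09554678779024738
mid [466.878 -12.008]
line y at mid [array([592.251, -23.654]), array([592.021, -49.08 ]), array([351.946, -22.697]), array([351.693, -45.384])]
[[ 533.313 -177.229]
 [ 519.16  -277.348]
 [ 362.81  -249.175]
 [ 379.262 -145.65 ]] [ 448.636 -212.351]
plain edge [ 527.194 -227.473]
crate_stamped_mid [312.7, 203.4] 0.92 [449.662 -29.752  45.   ]
crate_stamped_mid [436.3, 240.9] 0.67 [324.818 316.     45.   ]
crate_stamped [294.6, 218.5] 0.73 [548.947  -0.804  45.   ]
crate_stamped [365.8, 302.6] 0.65 [649.175 342.096  45.   ]
line [292.7, 217.0] 0.45 [500.45  -61.661   0.   ]
```

View pics/sc8.png

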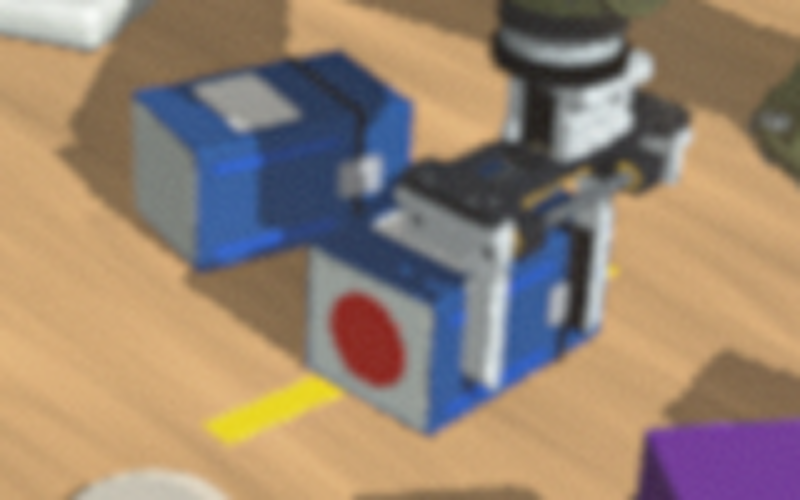

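The two measurements agree that the stamped crate's middle is at y of about -12, with the line at about -34.5, so it needs another 23 mm.

```bash
python3 -m jog '[4,0,0,0,0,0, 9,0,0,0,0,0, 14,0,0,0,0,0, 18,0,0,0,0,0, 21,0,0,0,0,0, 23,0,0,0,0,0, 23,0,0,0,0,0, 23,0,0,0,0,0]'
python3 -m jog '[-15,0,0,0,0,0, -40,0,0,0,0,0, -75,0,0,0,0,0, -75,-40,0,0,0,0, -75,-80,0,0,0,0, -75,-120,0,0,0,0, -105,-150,0,0,0,0, -145,-170,0,0,0,0, -185,-170,0,0,0,0, -220,-170,0,0,0,0]'
python3 - <<'E'
from h import *
c=manip.camera("top");save(c,"t9.png")
im=c["img"][190:310,240:400];cv2.imwrite('pics/tc9.png',cv2.cvtColor(cv2.resize(im,None,fx=5,fy=5,interpolation=cv2.INTER_CUBIC),cv2.COLOR_RGB2BGR))
c=manip.camera("scene");save(c,"s9.png")
E
```

```text
clock: 13.3
eef_pos: [469.9, 24.6, 51.5]
eef_rot: [-1.571, -0.0, -1.476]
wrist_force: [-1.0, -0.3, -0.3]
finger_gap: 80.1
clock: 14.13
eef_pos: [448.8, 246.0, 223.3]
eef_rot: [-1.567, 0.001, -1.476]
wrist_force: [-0.2, -0.7, -0.1]
finger_gap: 79.9
```

View pics/tc9.png

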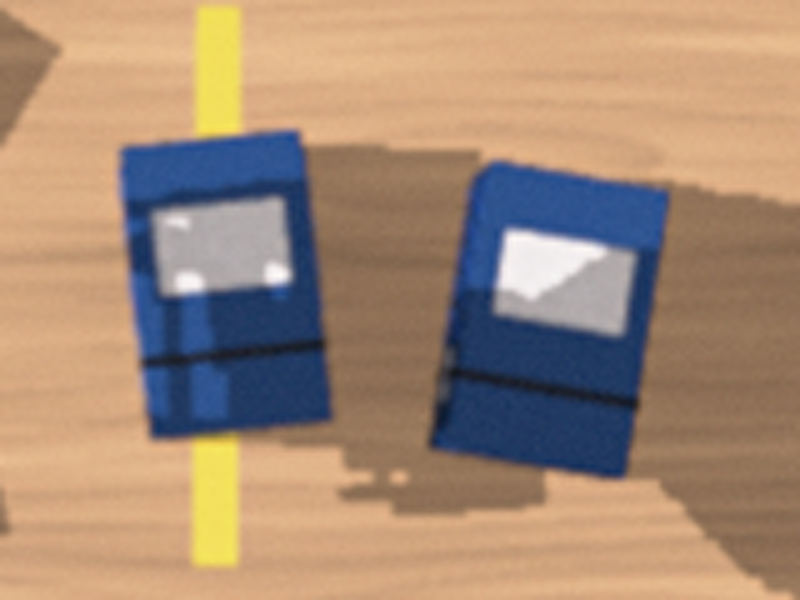

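View pics/s9.png

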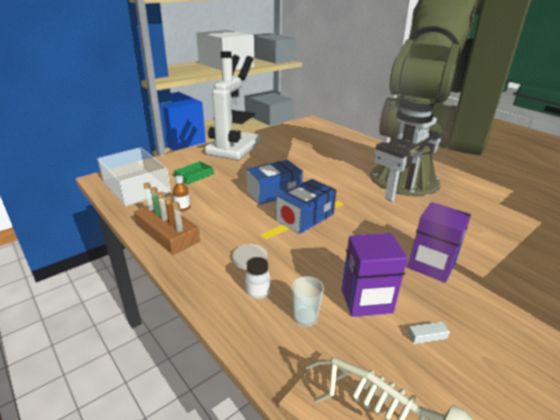

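```bash
python3 - <<'E'
from h import *
np.set_printoptions(precision=2,suppress=True)
c=manip.camera("top")
f=lambda x,y,z:hit(c,(x/5+240-.4,y/5+190-.4),z)[:2]
P=np.array([f(x,y,90) for x,y in((122,148),(300,131),(330,418),(152,438))]);m=P.mean(0)
print("mid",m,[np.linalg.norm(P[i]-P[(i+1)%4]) for i in range(4)])
L=[(f(197,80,0)+f(241,80,0))/2,(f(193,500,0)+f(239,500,0))/2];q=np.polyfit([l[0] for l in L],[l[1] for l in L],1)
print("line y there",np.polyval(q,m[0]),L)
c=manip.camera("scene")
im=c["img"][150:250,250:370];cv2.imwrite('pics/sc9.png',cv2.cvtColor(cv2.resize(im,None,fx=6,fy=6,interpolation=cv2.INTER_CUBIC),cv2.COLOR_RGB2BGR))
s=manip.read_state();print(s["wrist_force"],abs(s["qd"]).max(),s["clock"])
E
```

```text
mid [469.88 -36.5 ] [np.float64(96.86361427568511), np.float64(155.3432491891276), np.float64(95.80806603589026), np.float64(156.6748247512359)]
line y there -34.02911581190118 [array([592.14, -36.37]), array([351.84, -31.77])]
[ 0.24 -0.37  0.03] 0.04158317930192661 14.3333
```

View pics/sc9.png

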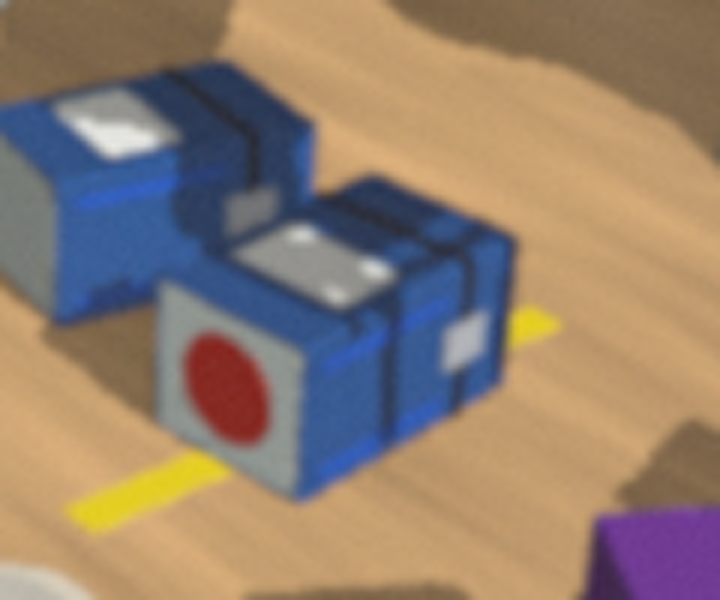

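The stamped crate's middle is within about 3 mm of the line, and both crates lie flat. I'll let the arm settle and hand in.

```bash
python3 -m jog '[0,0,0,0,0,0, 0,0,0,0,0,0, 0,0,0,0,0,0, 0,0,0,0,0,0]'
python3 -c "
from cell import manip
print(manip.sign_off())"
```

```text
clock: 14.67
eef_pos: [449.2, 243.1, 221.5]
eef_rot: [-1.571, 0.0, -1.477]
wrist_force: [0.9, -0.5, -0.2]
finger_gap: 80.2
the job is handed in; nothing more can be done
None
```

Both blue crates are tipped towards the robot. The left-hand one has the red disc, and I pushed it sideways onto the yellow line. I handed the job in at 14.7 s; it reports no verdict.

**Stamped crate:** in the last top picture its middle is at about (470, -36.5) mm, with the tape's centre line at y of about -34 there. That is about 3 mm off, within the 15 mm allowed, and well inside the tape's length.

**Plain crate:** it lies where it fell, base bare. Its tipping edge was last measured, just before the final 23 mm push, about 5 mm from where it stood. It looks unmoved in the last picture.

**Other things on the table:** the bystanders and the purple look-alikes look unmoved in the pictures. I compared these by eye rather than measuring them.

**Robot:** the arm was clear of everything at hand-in, with wrist force readings around 1 N or less.

**A check that disagreed:** with the arm partly hiding the crate, the network's point for its middle was about 25 mm from my own corner measurement. I kept my measurement because the finger position confirmed it. I did not run the network on the finished placement, which rests on the clear view of all four top corners.

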